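Fill the sloped display tray in reverse order

TASK

Move the four asparagus bundles from the flat packing rack into the sloped display tray, one to a lane and in reverse order: the bundle at the left end of the rack goes into the right-hand end lane, the next into the lane beside it, and so on (left and right as the robot sees them). Each must lie flat and straight along the middle of its lane, cut end down the slope and slid fully home against the stop at the low end, then be let go. Leave the jar alone.

Things in the scene. Friction and masses are not known exactly. Their poses are not given: they have to be found in the camera images.
- a_mid (a point): Centre (half-way up) of bundle A: a stiff, loose, flat-sided bundle of green asparagus with two green bands, six medium-thick spears, 3 wide by 2 high; 190 mm long (its x), 44 mm wide (its y), 30 mm high (its z), about 200 g. Its +x end is the pale cut end, its -x end the dark pointed heads. Grip it across its width at mid-length.
- b_mid (a point): Centre (half-way up) of bundle B: a stiff, loose, flat-sided bundle of green asparagus with two green bands, short bundle of twelve thin spears, 4 wide by 3 high; 150 mm long (its x), 38 mm wide (its y), 29 mm high (its z), about 130 g. Its +x end is the pale cut end, its -x end the dark pointed heads. Grip it across its width at mid-length.
- c_mid (a point): Centre (half-way up) of bundle C: a stiff, loose, flat-sided bundle of green asparagus with two green bands, long bundle of four very thick spears, 2 wide by 2 high; 200 mm long (its x), 36 mm wide (its y), 36 mm high (its z), about 190 g. Its +x end is the pale cut end, its -x end the dark pointed heads. Grip it across its width at mid-length.
- d_mid (a point): Centre (half-way up) of bundle D: a stiff, loose, flat-sided bundle of green asparagus with two green bands, nine thin-to-medium spears, 3 wide by 3 high; 170 mm long (its x), 32 mm wide (its y), 32 mm high (its z), about 150 g. Its +x end is the pale cut end, its -x end the dark pointed heads. Grip it across its width at mid-length.
- cradle_a: The wooden cradle in which bundle A lies at the start (fixed): one of four alike, side by side 82 mm apart on a flat board, together the packing rack. 220 mm long (x) by 74 mm wide (y); its flat floor is 8 mm above its origin, which is the centre of its underside and 12 mm above the table; its two 4 mm side strips rise 4 mm above the floor. +y is its left seen from the robot.
- cradle_b: The wooden cradle in which bundle B lies at the start (fixed): one of four alike, side by side 82 mm apart on a flat board, together the packing rack. 220 mm long (x) by 74 mm wide (y); its flat floor is 8 mm above its origin, which is the centre of its underside and 12 mm above the table; its two 4 mm side strips rise 4 mm above the floor. +y is its left seen from the robot.
- cradle_c: The wooden cradle in which bundle C lies at the start (fixed): one of four alike, side by side 82 mm apart on a flat board, together the packing rack. 220 mm long (x) by 74 mm wide (y); its flat floor is 8 mm above its origin, which is the centre of its underside and 12 mm above the table; its two 4 mm side strips rise 4 mm above the floor. +y is its left seen from the robot.
- cradle_d: The wooden cradle in which bundle D lies at the start (fixed): one of four alike, side by side 82 mm apart on a flat board, together the packing rack. 220 mm long (x) by 74 mm wide (y); its flat floor is 8 mm above its origin, which is the centre of its underside and 12 mm above the table; its two 4 mm side strips rise 4 mm above the floor. +y is its left seen from the robot.
- tray: Fixed sloped wooden tray (sizes in mm). Origin: centre of underside, on the table. Four lanes along its x, centred at y -123, -41, 41, 123 (+y left). Floor slopes 0.22 rad, low at +x; surface 45 up at x = 0. Stop board at the low end, square to the floor, 28 tall, its face 120 down the slope from x = 0. Between lanes strips 5 wide, 7 high; side walls 12 high. Too rough to slide unaided: carry or push.
- jar: Bystander: glass jar of preserves, 64 mm in diameter, 90 mm high, standing loose beyond the work. Origin: centre of its underside. To be left alone.

How it is judged:
By the outcome, as a careful person would: the job done as asked, in the order asked, and still so for the second after the job is handed in, with the robot touching nothing.
It also fails if it takes over 104 s, if anything falls off the work surface, if the arm or the gripper's body presses on something with over 40 N, if the wrist force passes 120 N, or if a joint passes its speed limit or range.

ROBOT

A 7-joint arm with a two-finger parallel gripper is mounted at the origin on the work surface. World frame = base frame: x ahead of the robot, y to its left, z up, the work surface at z = 0. Lengths are in m, angles in rad, forces in N, time in s.
With the tool pointing down it reaches from about 0.425 to 0.875 m from the base axis. Payload 8.4 kg.
Tool frame: the origin (TCP) lies midway between the tips of the shut fingers; the grasp point (between the pads) lies 19 mm behind it (manip.pinch_z is the z of the grasp point in the tool frame, in m); z points along the fingers, y is the line along which they close (so a half turn about z gives the same grasp; the last joint's range is limited). The gripper opens to 85 mm and grips with 20 to 120 N. Pads are 22 mm wide; open, the fingers measure 114 mm over their backs; the gripper's body (76 mm by 85 mm) begins 54 mm behind the grasp point. The pads swing forward as they close: fully open they stand 13 mm farther back than shut.
Start: joints at [-1.406, 0.333, 0.04, 1.465, -0.013, 1.343, -0.059], TCP at [0.169, 0.627, 0.231] pointing down, gripper open.
Joint ranges: [-2.58, 2.58], [-0.38, 2.09], [-1.3, 1.39], [0.25, 2.4], [-1.5, 4.64], [0.08, 2.09], [-2.65, 2.65]. Speed limits (rad/s): [2.22, 2.22, 2.79, 2.79, 3.14, 3.14, 3.14].

INTERFACE

Orientations are given as a unit quaternion [x, y, z, w].
In Python, from plant import manip gives the robot as it stands. The module is installed in compiled form; this text tells all that it offers. Calls block until the motion is done:
- manip.goto(position, orientation): joint-space move of the TCP to a pose.
- manip.movel(position, attitude=None, speed=0.15, max_force=None): straight line of the TCP; attitude=None keeps the orientation; speed is the mean speed in m/s. With max_force (N) it stops when the force on the tool has changed by that much, and returns True; else False.
- manip.goto_joints(angles): joint-space move.
- manip.set_gripper(opening, effort=None): finger opening in m; effort is the grip in N (None keeps the last); returns when the fingers have stopped.
- manip.wait(seconds).
- manip.solve_ik(position, orientation): joint angles nearest the present ones, or None.
- manip.camera(name): name is "scene" or "top"; returns a dict with "img" (384x512x3 uint8, red, green, blue), "depth" (384x512 float32, m along the optical axis (not along the pixel's ray), 0 where there is no reading), "K" (3x3 intrinsics, pixels), "R" (3x3) and "t" (3): a world point X has camera coordinates R X + t. Camera axes: x right, y down, z forward; pixel columns grow to the right and rows downward; lengths in m; the calibration is good to about 2 mm. A picture is of the moment at which its call begins.
A pose or a line that the arm cannot do raises manip.IKError and nothing moves.
- manip.finish_job(): hands the job in; it is judged then, once.
Readings, each from a call of its own:
- manip.get_clock(): time.
- manip.get_joint_positions(): joint angles.
- manip.get_joint_velocities(): joint speeds.
- manip.get_joint_efforts(): joint torques, N m.
- manip.get_eef_pos(): TCP position.
- manip.get_orientation(): TCP orientation.
- manip.get_ft_force(): force on the tool from outside, world axes, zero at the start.
- manip.get_torque(): the same for the moment, N m.
- manip.get_opening(): finger opening in m.
- manip.get_finger_force(): force on a finger pad.
Only numpy, scipy, OpenCV 4.12 (cv2) and the standard library are available. Lean on these libraries where they do the work, as an engineer would, in place of code of your own. Each camera call takes 0.05 s, during which the arm holds its last target. There are 200 camera calls.

## Working session

There is one attempt and no reset: what is moved stays moved. The work goes in short steps, each a Python script; the robot and the scene stay as the last script left them, time stands still between calls to the robot, and variables do not carry over. Pictures are saved under pics/ and viewed, at most 14 in all, crops included, and the job is handed in when it is done.

```bash
mkdir -p pics; python3 - <<'E'
from plant import manip
import cv2,numpy as np
for n in("scene","top"):
    c=manip.camera(n); cv2.imwrite(f"pics/{n}0.png",c["img"][:,:,::-1]); np.savez(f"{n}0.npz",**c)
    print(n,c["K"].tolist(),np.round(-c["R"].T@c["t"],3),np.round(c["R"],3).tolist(),(c["depth"]>0).mean())
print(manip.get_clock(),manip.pinch_z,manip.get_orientation())
E
```

```text
scene [[434.3133725701392, 0.0, 258.52336245175843], [0.0, 434.3133725701392, 190.54278470201086], [0.0, 0.0, 1.0]] [ 0.924 -0.475  0.928] [[0.876, 0.482, 0.006], [0.407, -0.733, -0.545], [-0.259, 0.479, -0.839]] 0.996002197265625
top [[468.5384551004046, 0.0, 260.63283759238897], [0.0, 468.5384551004046, 190.52388860949873], [0.0, 0.0, 1.0]] [0.383 0.029 1.266] [[-0.112, -0.994, -0.005], [-0.969, 0.11, -0.219], [0.219, -0.02, -0.976]] 0.9959462483723959
0.1 -0.0187 [ 1.31524161e-01  9.91312707e-01 -7.14948463e-04 -3.97752483e-05]
```

View pics/scene0.png

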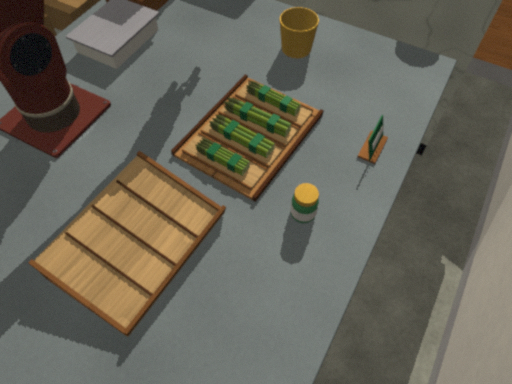

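View pics/top0.png

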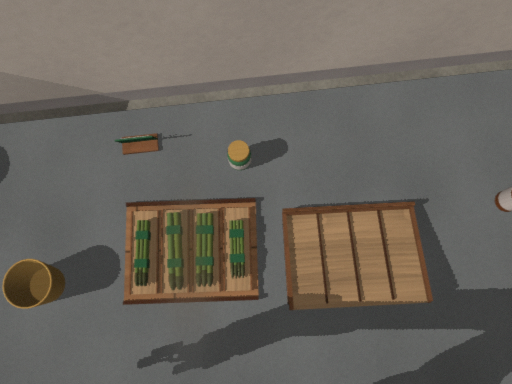

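```bash
cat > h.py <<'E'
import numpy as np,cv2
def pts(c):
    v,u=np.mgrid[0:384,0:512]; K=c["K"]
    d=c["depth"].astype(float)
    X=np.stack([(u-K[0,2])/K[0,0]*d,(v-K[1,2])/K[1,1]*d,d],-1)
    return (X-c["t"])@c["R"]
E
python3 - <<'E'
from h import *
s=np.load("scene0.npz");t=np.load("top0.npz")
a=cv2.resize(t["img"][195:310,115:265],(780,598),interpolation=cv2.INTER_CUBIC)
cv2.imwrite("pics/tc.png",a[:,:,::-1])
b=cv2.resize(s["img"][70:200,165:330],(760,598),interpolation=cv2.INTER_CUBIC)
cv2.imwrite("pics/sc.png",b[:,:,::-1])
P=pts(t)
for n,pl in dict(tray=[(290,212),(305,225),(305,285),(292,300),(415,210),(410,225),(410,285),(425,298),(340,255)],rack=[(130,207),(131,296),(253,207),(253,296),(190,250)],tab=[(270,250),(200,330)],jar=[(238,150)]).items():
    for u,v in pl: print(n,u,v,np.round(P[v,u],3))
Ps=pts(s); print(np.round(Ps[[190,195],[306,306]],3))
# bundles: green-dominant
for nm,c,Pp in(("top",t,P),("scene",s,Ps)):
    hsv=cv2.cvtColor(c["img"],cv2.COLOR_RGB2HSV)
    m=((hsv[...,0]>28)&(hsv[...,0]<90)&(hsv[...,1]>90)&(Pp[...,2]>.022)&(Pp[...,2]<.08)).astype(np.uint8)
    m=cv2.morphologyEx(m,cv2.MORPH_CLOSE,np.ones((3,3)))
    n,l,st,ce=cv2.connectedComponentsWithStats(m)
    for i in range(1,n):
        if st[i,4]>150:
            q=Pp[(l==i)]; r=cv2.minAreaRect(q[:,:2].astype(np.float32)*1000)
            print(nm,st[i],np.round(r[0],1),np.round(r[1],1),round(r[2],1),np.round(np.percentile(q[:,2],[5,50,90]),4))
E
```

```text
tray 290 212 [ 0.592 -0.068  0.034]
tray 305 225 [ 0.554 -0.104  0.026]
tray 305 285 [ 0.398 -0.08   0.061]
tray 292 300 [ 0.365 -0.042  0.075]
tray 415 210 [ 0.565 -0.412 -0.003]
tray 410 225 [ 0.522 -0.381  0.028]
tray 410 285 [ 0.368 -0.342  0.063]
tray 425 298 [ 0.333 -0.37   0.073]
tray 340 255 [ 0.463 -0.182  0.041]
rack 130 207 [0.658 0.361 0.014]
rack 131 296 [0.421 0.372 0.01 ]
rack 253 207 [0.62  0.029 0.014]
rack 253 296 [0.385 0.054 0.019]
rack 190 250 [0.524 0.209 0.008]
tab 270 250 [ 0.5   -0.004  0.003]
tab 200 330 [ 0.315  0.201 -0.   ]
jar 238 150 [0.763 0.052 0.086]
[[0.761 0.057 0.092]
 [0.767 0.045 0.091]]
top [167 212  16  66 785] [468.6 182.8] [329.7 126.1] 39.9 [0.0439 0.0527 0.0566]
top [196 213  18  71 975] [479.  140.9] [271.5 117.3] 26.0 [0.0414 0.0475 0.0511]
top [135 220  15  65 818] [445.3 224.9] [384.3 149.1] 51.1 [0.0335 0.0487 0.0523]
top [229 220  16  55 710] [481.1  74.9] [209.4  58.9] 9.5 [0.0424 0.0471 0.0504]
scene [248  82  52  34 731] [745.2 -31. ] [140.9 947.8] 30.4 [0.0265 0.0476 0.0517]
scene [ 226   99   65   38 1023] [740.3 -61.3] [166.6 890.7] 34.6 [0.0283 0.0513 0.0557]
scene [ 211  115   63   42 1109] [732.3 -98.1] [158.1 831.8] 37.7 [0.029  0.0465 0.0496]
scene [197 139  52  36 848] [ 722.4 -153.1] [120.5 750.9] 41.2 [0.0277 0.0457 0.0491]
scene [293 197  25  16 168] [ 830.7 -214.2] [ 55.9 552.2] 13.9 [0.0535 0.063  0.0689]
```

View pics/tc.png

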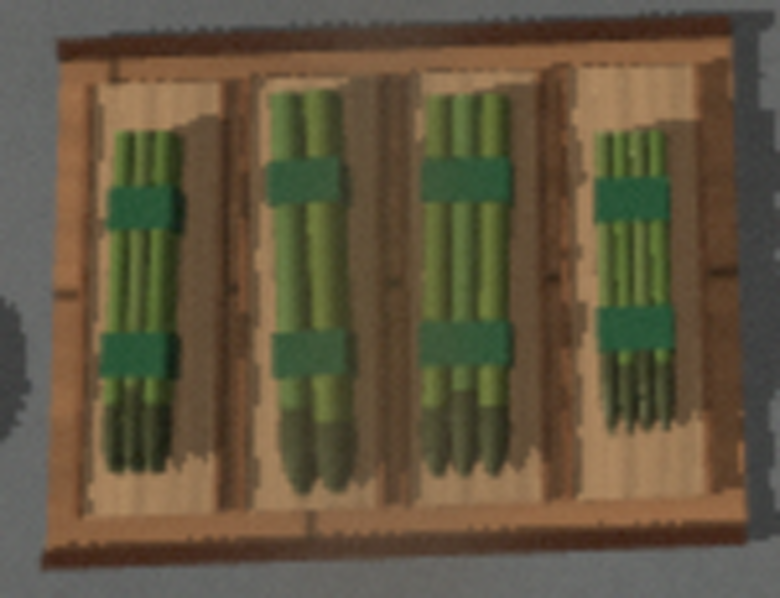

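View pics/sc.png

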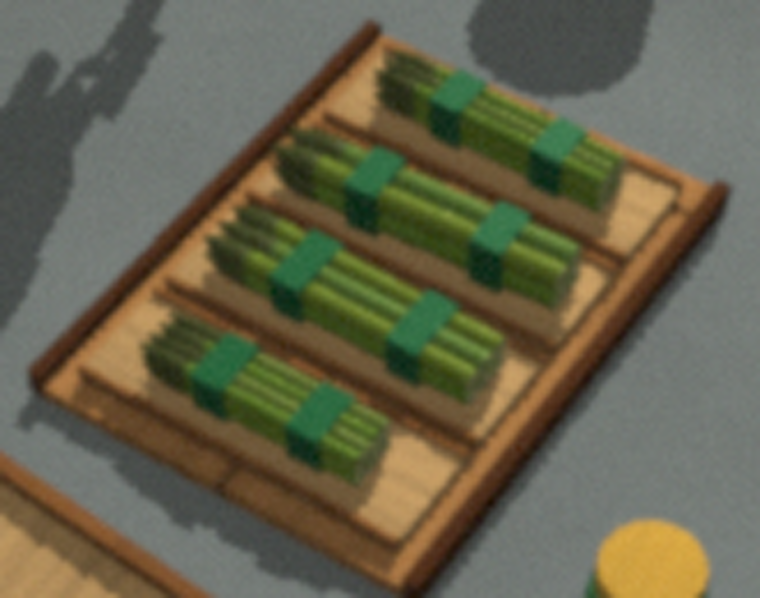

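```bash
cat > meas.py <<'E'
from h import *
from scipy.ndimage import gaussian_filter1d as g1
def bundles(c,names="DCAB"):
    H=dict(A=30,B=29,C=36,D=32); P=pts(c); hsv=cv2.cvtColor(c["img"],cv2.COLOR_RGB2HSV)
    m=((hsv[...,0]>28)&(hsv[...,0]<95)&(hsv[...,1]>75)&(P[...,2]>.036)&(P[...,2]<.07)&(abs(P[...,1]-.2)<.25)&(P[...,0]<.7)).astype(np.uint8)
    n,l,st,ce=cv2.connectedComponentsWithStats(m); out=[]
    for i in range(1,n):
        if st[i,4]<150: continue
        q=P[l==i]; z=np.median(q[:,2]); q=q[abs(q[:,2]-z)<.008]
        xy=q[:,:2]; xy=xy[np.linalg.norm(xy-np.median(xy,0),axis=1)<.12]
        r=cv2.minAreaRect(xy.astype(np.float32)*1000)
        w,h,a=r[1][0],r[1][1],r[2]
        if w<h: a-=90
        out.append((r[0][1],np.round(r[0],1),np.round(sorted(r[1]),1),round((a+45)%180-45,1),round(z*1000,1),len(xy)))
    return sorted(out,key=lambda o:-o[0])
def tray(c):
    P=pts(c); m=(P[...,0]>.38)&(P[...,0]<.56)&(P[...,1]<-.09)&(P[...,1]>-.34)&(P[...,2]>.01)&(P[...,2]<.09)
    q=P[m]
    for _ in range(6):
        k,*_r=np.linalg.lstsq(np.c_[q[:,:2],np.ones(len(q))],q[:,2],rcond=None)
        e=q[:,2]-np.c_[q[:,:2],np.ones(len(q))]@k; q=q[abs(e)<max(.003,1.5*e.std()*0+.003)]
    slope=np.hypot(*k[:2]); yaw=np.arctan2(-k[1],-k[0])
    print("plane",np.round(k,4),"slope",round(np.arctan(slope),4),"yaw",round(yaw,4),"noise",e.std(),len(q))
    res=P[...,2]-(P[...,:2]@k[:2]+k[2])
    M=(P[...,0]>.3)&(P[...,0]<.68)&(P[...,1]<.0)&(P[...,1]>-.48)&(abs(res)<.06)
    return P,res,M,k,yaw
E
python3 - <<'E'
from meas import *
for n in("top","scene"):
    c=dict(np.load(n+"0.npz"))
    for o in bundles(c): print(n,*o[1:])
    P,res,M,k,yaw0=tray(c)
    best=None
    for yaw in np.arange(-.3,.31,.005):
        u=np.array([np.cos(yaw),np.sin(yaw)]);v=np.array([-u[1],u[0]])
        p=P[M][:,:2]; r=res[M]; s=p@u; w=p@v
        i=(p[:,0]>.4)&(p[:,0]<.54); h,e=np.histogram(w[i],np.arange(-.6,.2,.002),weights=np.clip(r[i],0,.01)); cn,_=np.histogram(w[i],e)
        pr=np.where(cn>5,h/np.maximum(cn,1),0); sc=(pr[(cn>5)]**2).sum()
        if best is None or sc>best[0]: best=(sc,yaw,pr,e)
    sc,yaw,pr,e=best; f=g1(pr,1.)
    pk=[(round(e[i]+.001,4),round(f[i]*1000,1)) for i in range(1,len(f)-1) if f[i]>f[i-1] and f[i]>=f[i+1] and f[i]>.0015]
    print(n,"yaw",yaw,pk)
    u=np.array([np.cos(yaw),np.sin(yaw)]);v=np.array([-u[1],u[0]])
    p=P[M][:,:2]; r=res[M]; s=p@u; w=p@v
    for lo in (-.40,-.30):
        pass
    i=(abs(w-np.median([a for a,_ in pk]))<.12)&(s>.5)
    for a in np.arange(.5,.68,.004):
        j=i&(s>=a)&(s<a+.004)
        if j.sum()>5: print(round(a+.002,3),np.round(np.percentile(r[j],[20,50,80])*1000,1),end=";")
    print()
E
```

```text
top [529.8 330.4] [ 33.2 165.8] -5.4 49.0 738
top [538.3 244.2] [ 36.9 168.8] -2.0 53.2 831
top [521.1 168. ] [ 44.7 184.9] -5.3 47.7 1016
top [514.9  83.1] [ 37.2 141.9] -4.1 47.1 724
plane [-0.225   0.0113  0.1511] slope 0.2215 yaw -0.0504 noise 0.0014970760078970246 4713
top yaw -0.06499999999999978 [(np.float64(-0.357), np.float64(9.7)), (np.float64(-0.267), np.float64(5.5)), (np.float64(-0.185), np.float64(5.5)), (np.float64(-0.103), np.float64(5.7)), (np.float64(-0.015), np.float64(9.5))]
0.502 [-2.  -0.2  2.2];0.506 [-2.  -0.2  2.4];0.51 [-2.1 -0.   2.2];0.514 [-1.8  0.6  3.1];0.518 [-2.3  0.2  2.3];0.522 [-2.2 -0.1  2.3];0.526 [-1.8  0.3  2.7];0.53 [-2.1  0.3  2.5];0.534 [-2.3  0.2  2. ];0.538 [-1.6  0.3  2.8];0.542 [-1.9 -0.   2.2];0.546 [-2.1 -0.   2.1];0.55 [-2.   0.4  2.8];0.554 [-2.2 -0.5  2.3];0.558 [-2.   0.   2.2];0.562 [-1.6  0.2  3.1];0.566 [-2.2 -0.2  1.7];0.57 [-2.   0.4  2.7];0.574 [-2.1 -0.1  2.2];0.578 [-1.7  0.2  2.5];0.582 [-2.  -0.1  2.2];0.586 [-2.5  0.3  2.7];0.59 [-0.8  2.5  6.7];0.594 [10.  16.4 22.3];0.598 [25.2 27.8 30.4];0.602 [26.9 28.9 31.1];0.606 [
[... 1310 characters left out ...]
  0.2  1.7];0.566 [-1.5  0.2  1.5];0.57 [-1.7  0.   1.7];0.574 [-1.7 -0.1  1.5];0.578 [-1.6  0.2  1.9];0.582 [-1.   0.3  2.3];0.586 [-1.1  0.4  1.8];0.59 [6.9 7.9 9.7];0.598 [-18.  -15.9  27.4];0.602 [-16.3   5.4  28.6];0.606 [-15.5  22.4  28.8];0.61 [-15.9 -14.7 -13.4];0.614 [-15.3 -13.9 -12.6];0.618 [-14.3 -12.9 -11.4];0.622 [-13.5 -12.2 -10.5];0.626 [-12.7 -11.1  -9.6];0.63 [-11.6 -10.1  -8.6];0.634 [-11.1  -9.5  -8.1];0.638 [-9.9 -8.4 -6.8];0.642 [-9.1 -7.5 -6.4];0.646 [-7.9 -6.4 -5.2];0.65 [-7.  -5.7 -4.2];0.654 [-6.4 -4.9 -3.8];0.658 [-5.7 -4.2 -2.6];0.662 [-4.5 -3.2 -1.9];0.666 [-3.5 -2.2 -0.8];0.67 [-2.6 -1.4  0.1];0.674 [-2.  -0.6  0.7];0.678 [-1.2  0.2  1.7];0.682 [-0.1  1.3  2.7];
```

```bash
cat > job.py <<'E'
from plant import manip
import numpy as np
from scipy.spatial.transform import Rotation as Ro
yaw,sl=-.0625,.22
u=np.array([np.cos(yaw),np.sin(yaw),0]);v=np.array([-u[1],u[0],0]);Z=np.array([0,0,1.])
O=.4725*u-.185*v+.045*Z                       # tray floor point at x=0,y=0
d=np.cos(sl)*u-np.sin(sl)*Z; n=np.sin(sl)*u+np.cos(sl)*Z
B=dict(D=(.529,.330,-5.1,170,32,-.123),C=(.525,.2447,-2.1,200,36,-.041),A=(.520,.1678,-5.1,190,44,.041),B=(.512,.0835,-3.8,150,38,.123))
Q=lambda x,y,z:Ro.from_matrix(np.c_[x,y,z]).as_quat()
qt=Q(-d,v,-n)
G=.008                                        # TCP height above the bundle's underside
def pick(k):
    x,y,a,L,w,lane=B[k]; a=np.radians(a); b=np.array([np.cos(a),np.sin(a),0])
    q=Q(-b,np.cross(Z,b),-Z)
    manip.goto([x,y,.15],q); manip.set_gripper(w/1000+.022,40)
    hit=manip.movel([x,y,.020+G],speed=.12,max_force=12)
    manip.set_gripper(.0,40); o=manip.get_opening()
    manip.movel([x,y,.17],speed=.15)
    print(k,"hit",hit,"open",o,manip.get_opening(),"F",np.round(manip.get_ft_force(),2),manip.get_clock())
def place(k):
    x,y,a,L,w,lane=B[k]; L/=1000; w/=1000
    P=lambda s,h:O+v*lane+d*s+n*h
    s0=.120-L/2-.016
    manip.goto(P(s0,.11),qt)
    manip.movel(P(s0,G+.012),speed=.12)
    c=manip.movel(P(s0,G-.005),speed=.025,max_force=3)
    h=(manip.get_eef_pos()-O)@n; print("floor contact",c,"h-G mm",(h-G)*1e3)
    h+=.001
    manip.movel(P(s0,h),speed=.03)
    c=manip.movel(P(s0+.04,h),speed=.03,max_force=6)
    s=(manip.get_eef_pos()-O)@d; print("stop contact",c,"slid mm",(s-s0)*1e3,"F",np.round(manip.get_ft_force(),1))
    manip.movel(P(s,h-.004),speed=.02,max_force=4)
    manip.set_gripper(w+.018)
    manip.movel(P(s,.11),speed=.15); print("t",manip.get_clock())
E
python3 - <<'E'
from job import *
import cv2
pick("D"); c=manip.camera("scene"); cv2.imwrite("pics/d1.png",c["img"][:,:,::-1])
E
```

```text
D hit False open 0.0313574782985921 0.03152959245725383 F [-0.99 -0.31 -0.98] 4.8333
```

View pics/d1.png

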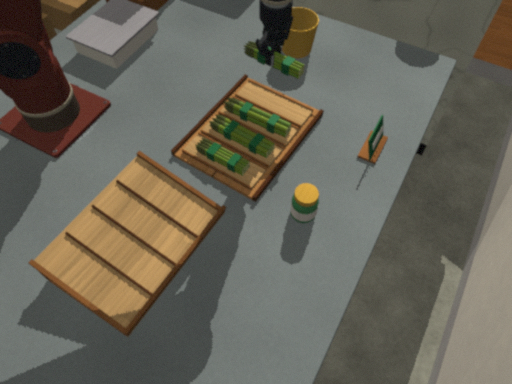

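Bundle D is held level around pixel (272,60), opening 31.5 mm; the other three are undisturbed. Place it.

```bash
python3 - <<'E'
from job import *
import cv2
place("D"); c=manip.camera("scene"); cv2.imwrite("pics/d2.png",cv2.resize(c["img"][130:340,20:300],(800,600))[:,:,::-1])
c=manip.camera("scene");np.savez("s1.npz",**c)
E
```

```text
floor contact True h-G mm 1.1723655109452737
stop contact True slid mm 18.262740237106854 F [-0.7 -0.6  0. ]
t 11.0083
```

View pics/d2.png

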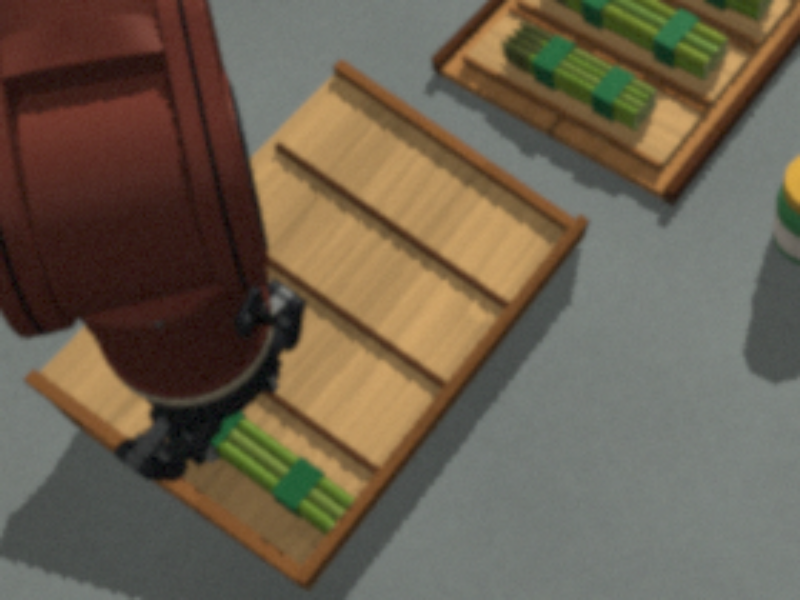

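```bash
cat > chk.py <<'E'
from job import *
from h import *
def chk(tag):
  for nm in("top","scene"):
    c=manip.camera(nm); np.savez(f"{tag}_{nm}.npz",**c); P=pts(c)
    hsv=cv2.cvtColor(c["img"],cv2.COLOR_RGB2HSV); r=P-O
    S,W,H=r@d,r@v,r@n
    m=((hsv[...,0]>28)&(hsv[...,0]<95)&(hsv[...,1]>75)&(H>.015)&(H<.05)&(abs(W)<.16)&(abs(S)<.13)).astype(np.uint8)
    N,l,st,_=cv2.connectedComponentsWithStats(m)
    for i in range(1,N):
      if st[i,4]>120:
        s,w,hh=S[l==i],W[l==i],H[l==i]
        a=np.polyfit(s,w,1)[0]; r=cv2.minAreaRect((np.c_[s,w]*1000).astype(np.float32))
        print(nm,"s %.1f..%.1f  w mid %.1f (%.1f..%.1f) ang %.1f deg, top h %.1f"%(s.min()*1e3,s.max()*1e3,r[0][1],*np.percentile(w,[2,98])*1e3,np.degrees(np.arctan(a)),np.median(hh)*1e3))
E
python3 - <<'E'
from chk import *
pick("C"); chk("p1")
E
```

```text
C hit False open 0.035334236910116605 0.03552957166037557 F [-0.69 -0.39 -1.47] 16.05
top s -47.2..120.2  w mid -124.0 (-138.6..-108.7) ang -0.2 deg, top h 30.4
scene s -40.0..122.8  w mid -124.0 (-139.3..-109.7) ang -0.1 deg, top h 30.3
```

Bundle D is home (cut end at about 120 mm), centred within 1 mm and straight. Continue.

```bash
python3 - <<'E'
from chk import *
place("C"); pick("A"); chk("p2")
E
```

```text
floor contact True h-G mm 0.9606367322147914
stop contact True slid mm 18.337086161182057 F [-0.7 -0.3 -2. ]
t 21.725
A hit False open 0.043361657354128405 0.04326475765903469 F [ 0.11 -0.83 -0.99] 26.1583
top s -48.1..120.4  w mid -124.2 (-138.8..-108.6) ang -0.3 deg, top h 30.2
top s -79.1..121.0  w mid -42.0 (-58.3..-24.9) ang -0.0 deg, top h 33.9
scene s -71.6..123.0  w mid -42.2 (-59.7..-26.6) ang 0.2 deg, top h 33.8
scene s -41.9..123.6  w mid -124.1 (-139.5..-109.6) ang 0.0 deg, top h 30.2
```

```bash
python3 - <<'E'
from chk import *
place("A"); pick("B"); place("B")
manip.goto([.5,.15,.25],Q(-u,v,-Z)); chk("p3")
for nm in("top","scene"):
    c=dict(np.load(f"p3_{nm}.npz")); cv2.imwrite(f"pics/f_{nm}.png",c["img"][:,:,::-1])
print(manip.get_clock())
E
```

```text
floor contact True h-G mm 0.9249399358230541
stop contact True slid mm 17.833182262060408 F [-0.4  0.1 -1.8]
t 31.3083
B hit False open 0.03724372444371121 0.03718935755681018 F [-0.79  0.4  -1.21] 35.1333
floor contact True h-G mm 0.8076818171728808
stop contact True slid mm 17.805224826849347 F [-0.1 -0.6 -0.5]
t 39.7917
top s -48.0..119.5  w mid -124.3 (-138.8..-108.3) ang -0.3 deg, top h 30.2
top s -78.9..119.3  w mid -42.1 (-58.3..-24.8) ang -0.2 deg, top h 33.9
top s -69.0..120.9  w mid 39.4 (19.8..60.3) ang -0.3 deg, top h 28.1
top s -29.0..120.1  w mid 121.4 (104.0..139.0) ang -0.0 deg, top h 27.3
scene s -21.9..121.7  w mid 121.8 (102.9..138.7) ang 0.4 deg, top h 27.0
scene s -62.4..123.2  w mid 39.4 (18.4..59.3) ang -0.0 deg, top h 27.7
scene s -71.4..123.3  w mid -42.4 (-59.7..-26.3) ang 0.2 deg, top h 33.6
scene s -39.4..123.6  w mid -124.0 (-139.5..-109.6) ang -0.2 deg, top h 30.3
41.075
```

View pics/f_top.png

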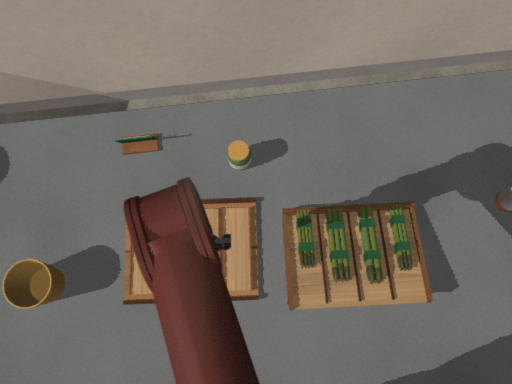

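View pics/f_scene.png

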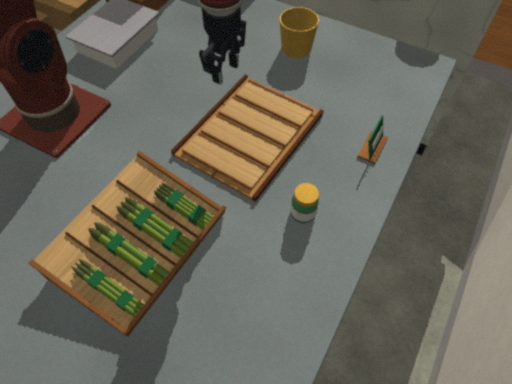

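The pictures show all four bundles in their lanes, in the right order D, C, A, B from the right, with the jar untouched at (238,152) top and (305,202) scene. The push force had dropped to about zero before release, so I'll regrip each bundle and nudge it to confirm there is no gap at the stop.

```bash
cat >> job.py <<'E'
def nudge(k,s):
    x,y,a,L,w,lane=B[k]; w/=1000
    P=lambda s,h:O+v*lane+d*s+n*h
    manip.goto(P(s,.10),qt); manip.set_gripper(w+.018,40)
    manip.movel(P(s,G+.001),speed=.12,max_force=10)
    manip.set_gripper(0,40)
    s1=(manip.get_eef_pos()-O)@d
    c=manip.movel(P(s1+.012,G+.001),speed=.02,max_force=12)
    s2=(manip.get_eef_pos()-O)@d; print(k,c,"moved mm",(s2-s1)*1e3,"F",np.round(manip.get_ft_force(),1))
    manip.set_gripper(w+.018); manip.movel(P(s2,.10),speed=.15); print("t",manip.get_clock())
E
python3 - <<'E'
from chk import *
nudge("B",.120-.075+.0018)
E
```

```text
B True moved mm -0.03891750039165115 F [-0.8  0.8  5.3]
t 44.9417
```

```bash
python3 - <<'E'
from chk import *
for k,L in(("A",.190),("C",.2),("D",.17)): nudge(k,.120-L/2+.002)
manip.goto([.5,.15,.25],Q(-u,v,-Z)); chk("p4")
c=dict(np.load("p4_scene.npz")); cv2.imwrite("pics/f2.png",cv2.resize(c["img"][130:340,20:300],(800,600))[:,:,::-1])
print(manip.get_clock())
E
```

```text
A True moved mm -0.0029943188552192246 F [-0.7  1.2  4.5]
t 48.1583
C True moved mm 0.009730496433279362 F [-0.6  0.5  5.4]
t 51.375
D True moved mm 0.01711926089761895 F [0.  0.5 6.3]
t 54.5833
top s -48.4..121.1  w mid -124.7 (-139.2..-108.9) ang -0.2 deg, top h 30.4
top s -78.7..119.0  w mid -42.5 (-58.5..-25.0) ang -0.1 deg, top h 33.7
top s -69.3..120.9  w mid 39.4 (19.5..60.3) ang -0.5 deg, top h 28.0
top s -29.1..120.6  w mid 121.1 (103.8..139.1) ang -0.0 deg, top h 27.3
scene s -22.3..121.8  w mid 121.5 (102.8..139.0) ang 0.4 deg, top h 27.0
scene s -61.9..122.2  w mid 39.2 (18.2..59.3) ang -0.1 deg, top h 27.9
scene s -71.6..123.3  w mid -42.2 (-59.9..-26.2) ang 0.1 deg, top h 33.6
scene s -40.9..123.8  w mid -124.6 (-139.5..-110.1) ang -0.1 deg, top h 30.3
56.5167
```

View pics/f2.png

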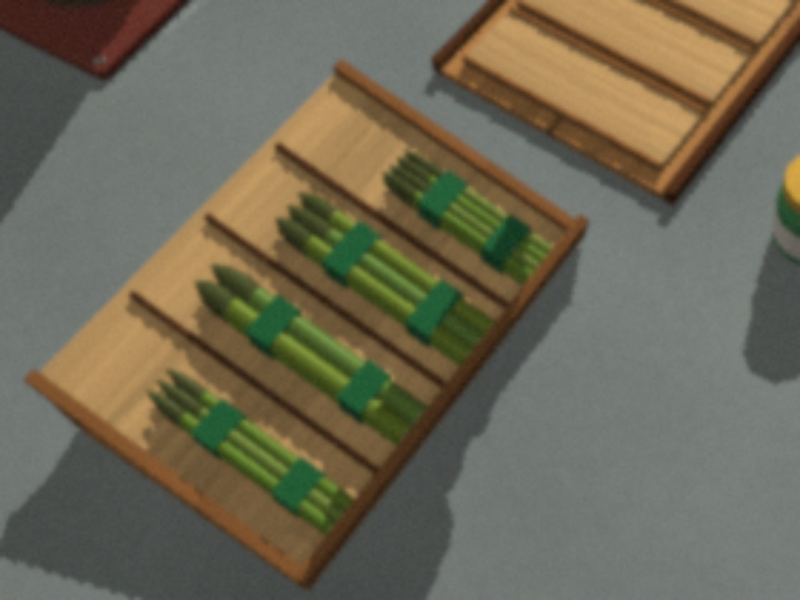

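```bash
python3 -c "
from plant import manip
print(manip.finish_job())"
```

```text
the job is handed in; nothing more can be done
None
```

The job is handed in at about 57 s: all four bundles lie one to a lane in reverse order (D, C, A, B from the right), cut ends against the stop, within about 2 mm of centre and 0.5° of straight by camera, let go, jar untouched.

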